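Sort two table-leg collars by whether they slide over the chrome tube

TASK

We are putting a side table together and two wooden collars got mixed up. Slide the one whose hole fits over the upright chrome tube all the way down, so that it lies flat on the wooden block, and lay the other one, whose hole is too small for the tube, flat inside the shallow wooden tray. Let go of both.

Things in the scene. Friction and masses are not known exactly. Their poses are not given: they have to be found in the camera images.
- collar_wide: Pale wooden ring lying flat on the table: outer diameter 60 mm, height 30 mm, with a wide round through hole of 44 mm (wall 8 mm). It fits over the tube with 9 mm to spare on every side. Loose, about 30 g. Origin: centre of its underside, z along the hole's axis, up.
- collar_narrow: Pale wooden ring lying flat on the table, same outside as the other (outer diameter 60 mm, height 30 mm) but with a small round through hole of 18 mm (wall 21 mm), too small for the tube. Loose, about 55 g. Origin: centre of its underside, z along the hole's axis, up.
- stand: Fixed table-leg foot: a brown wooden block 100 x 100 mm, 25 mm high, with a chrome tube (top closed by a black plug) of 26 mm diameter standing upright at its centre, reaching 45 mm above the block (top 70 mm above the table). Origin: centre of the block's underside, on the table, in line with the tube; z up.
- tray: Fixed shallow open tray of pale plywood, 160 x 160 mm outside, 150 x 150 mm inside, rim 22 mm above the table, walls and floor 5 mm thick. Origin: centre of its underside, on the table; x and y along its sides, z up.
Things that resemble listed ones, but are neither listed nor needed, are in the scene too. What is shaped like the collar_narrow but purple is not meant. What is shaped like the collar_wide but blue is not meant.

How it is judged:
At the end, for the whole second after the job is handed in: Wide collar around the tube (axes within 13 mm), down on the block within 5 mm, level within 10 degrees; narrow collar inside the tray, within 50 mm of its centre along either side, within 6 mm of its floor, level within 10 degrees; both at rest (horizontal distance between collar_wide and stand below 0.013 m and z of collar_wide in the frame of stand between 0.02 and 0.03 m and angle between each of collar_wide, collar_narrow's own z axis and vertical below 0.17 rad and linear speed of each of collar_wide, collar_narrow below 0.02 m/s and x of collar_narrow in the frame of tray between -0.05 and 0.05 m and y of collar_narrow in the frame of tray between -0.05 and 0.05 m and z of collar_narrow in the frame of tray below 0.011 m); the robot touches nothing.
It also fails if it takes over 51 s, if anything falls off the work surface, if the arm or the gripper's body presses on something with over 40 N, if the wrist force passes 120 N, or if a joint passes its speed limit or range.

ROBOT

A 6-joint arm with a two-finger parallel gripper is mounted at the origin on the work surface. World frame = base frame: x ahead of the robot, y to its left, z up, the work surface at z = 0. Lengths are in m, angles in rad, forces in N, time in s.
With the tool pointing down it reaches from about 0.3 to 0.875 m from the base axis. Payload 6.4 kg.
Tool frame: the origin (TCP) lies between the finger pads; the fingertips stand 19 mm ahead of it and the grasp point (between the pads) is the TCP (ctrl.tips_ahead is the z of the fingertips in the tool frame, in m); z points along the fingers, y is the line along which they close (so a half turn about z gives the same grasp; the last joint's range is limited). The gripper opens to 85 mm and grips with 20 to 120 N. Pads are 22 mm wide; open, the fingers measure 114 mm over their backs; the gripper's body (76 mm by 85 mm) begins 54 mm behind the grasp point. The pads swing forward as they close: fully open they stand 13 mm farther back than shut.
Start: joints at [-1.497, 0.181, 1.607, -0, 1.354, -0.206], TCP at [0.159, -0.553, 0.25] pointing down, gripper open.
Joint ranges: [-2.99, 2.99], [-0.89, 2.07], [0.3, 2.58], [-1.14, 4.28], [0, 2.63], [-3.12, 3.12]. Speed limits (rad/s): [2.57, 2.57, 3.01, 3.14, 3.14, 3.14].

INTERFACE

Orientations are given as a unit quaternion [w, x, y, z].
In Python, from bench import readout, vision, ctrl gives the robot as it stands.
- The arm moves only by the tool play_rows, never from a script. Its arguments are lists of equal length, an entry for each row: "xyz": the shift along the tool's x, y, z in mm, a list of three; "rot": the turn, a rotation vector about the tool's x, y, z in rad, a list of three; "grip": the opening, from 0 (shut) to 1 (fully open). In form: {"xyz": [[x, y, z], ...], "rot": [[rx, ry, rz], ...], "grip": [grip, ...]}. A call has exactly 10 rows; each row is the pose to reach, as a shift and turn from the pose commanded when the call began, along the tool's axes at that moment; what a row does not reach only later rows make up. A row lasts 1/8 s, in which the tool goes at most 62.5 mm and 10.7 degrees, less where a joint would pass 70% of its speed; a pose out of reach is approached as far as the arm can. A call with a gripper value outside its range is refused whole. The fingers move at their own pace and stop on an object; the grip force is fixed at half the most. Time passes only in rows, so rows that repeat a pose let the fingers close, or fill a call up. It gives the time, the measured TCP pose, the force, the opening and the grip force at its end, in the units of the state.
- readout.get_obs(): the state, without advancing time (a new reading comes with each control period).
- vision.camera(name): name is "side" or "top"; returns a dict with "color" (384x512x3 uint8, red, green, blue), "depth" (384x512 float32, m along the optical axis (not along the pixel's ray), 0 where there is no reading), "camera_matrix" (3x3 intrinsics, pixels), "k1" (the pictures are not rectified: a ray, as slopes to the right and down, at radius r is drawn at 1 + k1 r^2 times it, then the intrinsics apply), "extrinsics" (4x4, takes a point from camera to world coordinates). Camera axes: x right, y down, z forward; pixel columns grow to the right and rows downward; lengths in m; the calibration is good to about 2 mm. A picture is of the moment at which its call begins.
- ctrl.hand_in(): hands the job in; it is judged then, once.
The state is a dict: "time_s": time; "q": joint angles; "dq": joint speeds; "joint_efforts": joint torques, N m; "eef_pos": TCP position; "eef_rot": TCP orientation; "wrist_force": force on the tool from outside, world axes, zero at the start; "torque": the same for the moment, N m; "opening": opening from 0.0 (shut) to 1.0 (fully open); "grasp_force": force on a finger pad.
Only numpy, scipy, OpenCV 4.12 (cv2) and the standard library are available. Lean on these libraries where they do the work, as an engineer would, in place of code of your own. Each camera call takes 0.05 s, during which the arm holds its last target. There are 200 camera calls.

## Working session

There is one attempt and no reset: what is moved stays moved. The work goes in short steps, Python scripts to look and compute and a tool call to move; the robot and the scene stay as the last step left them, time stands still between calls to the robot, and variables do not carry over. Pictures are saved under pics/ and viewed, at most 10 in all, crops included, and the job is handed in when it is done.

Besides the shell and the picture viewer there is one more tool, called after ">>>" by a JSON object that holds its "name" and its "arguments", one argument or row to a line. play_rows: Moves the arm, as the interface text tells. Its arguments: {"type":"object","properties":{"xyz":{"type":"array","items":{"type":"array","items":{"type":"number"}}},"rot":{"type":"array","items":{"type":"array","items":{"type":"number"}}},"grip":{"type":"array","items":{"type":"number"}}},"required":["xyz","rot","grip"]}

```bash
mkdir -p pics; cat > h.py <<'E'
import numpy as np, cv2
from bench import readout, vision, ctrl
def world(c,uv,z):
    K=c["camera_matrix"];E=c["extrinsics"];k=float(c["k1"])
    uv=np.atleast_2d(np.array(uv,float))
    d=cv2.undistortPoints(uv.reshape(-1,1,2),K,np.array([k,0,0,0.])).reshape(-1,2)
    r=np.c_[d,np.ones(len(d))]@E[:3,:3].T; o=E[:3,3]
    return o+r*((z-o[2])/r[:,2])[:,None]
def cloud(c):
    h,w=c["depth"].shape
    K=c["camera_matrix"];E=c["extrinsics"]
    v,u=np.mgrid[:h,:w]
    d=cv2.undistortPoints(np.stack([u,v],-1).reshape(-1,1,2).astype(float),K,np.array([float(c["k1"]),0,0,0.])).reshape(h,w,2)
    p=np.dstack([d,np.ones((h,w))])*c["depth"][...,None]
    return p@E[:3,:3].T+E[:3,3]
def save(c,n): cv2.imwrite(f"pics/{n}.png",c["color"][...,::-1])
E
python3 - <<'E'
from h import *
for n in("top","side"):
    c=vision.camera(n);save(c,n+"0");print(n,c["extrinsics"].round(3).tolist(),c["camera_matrix"].tolist(),c["k1"])
    np.savez("/tmp/"+n,**c)
o=readout.get_obs();print(o)
E
```

```text
top [[-0.0, -0.998, 0.07, 0.435], [-1.0, 0.001, 0.008, -0.011], [-0.008, -0.07, -0.997, 1.266], [0.0, 0.0, 0.0, 1.0]] [[487.9521744653562, 0.0, 254.84631622027334], [0.0, 487.9521744653562, 199.36963883192453], [0.0, 0.0, 1.0]] 0.057341180822382445
side [[-0.768, -0.374, 0.519, 0.045], [-0.64, 0.459, -0.616, 0.589], [-0.008, -0.806, -0.592, 0.623], [0.0, 0.0, 0.0, 1.0]] [[405.04732726747045, 0.0, 256.8685436615305], [0.0, 405.04732726747045, 192.9462261437458], [0.0, 0.0, 1.0]] -0.14062075709526461
{'time_s': 0.1, 'q': array([-1.49730570e+00,  1.81490893e-01,  1.60789223e+00,  6.08476052e-06,
        1.35380065e+00, -2.06323935e-01]), 'dq': array([ 0.00035338, -0.00259668, -0.00231525, -0.00062705,  0.00017954,
       -0.00098331]), 'joint_efforts': array([ 1.49024399e-04, -4.45878196e+01, -3.52237594e+01, -3.08415620e-04,
        4.14937691e-03,  2.98899022e-05]), 'eef_pos': array([ 0.15877282, -0.55216556,  0.24946827]), 'eef_rot': array([-7.93608923e-04,  9.90228709e-01,  1.39450607e-01,  5.57635629e-05]), 'wrist_force': array([-0.15049206,  0.1013323 ,  0.61735069]), 'torque': array([0.02061204, 0.01655236, 0.02417171]), 'grasp_force': 0.0, 'opening': 1.0031701660329313}
```

View pics/top0.png

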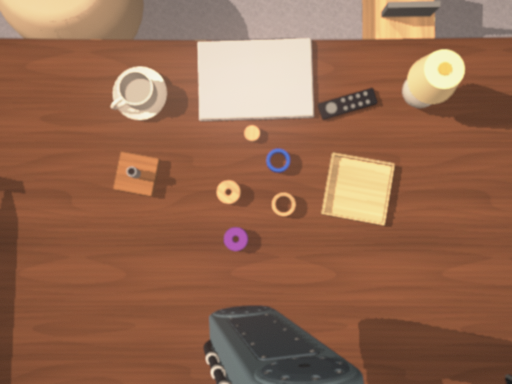

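View pics/side0.png

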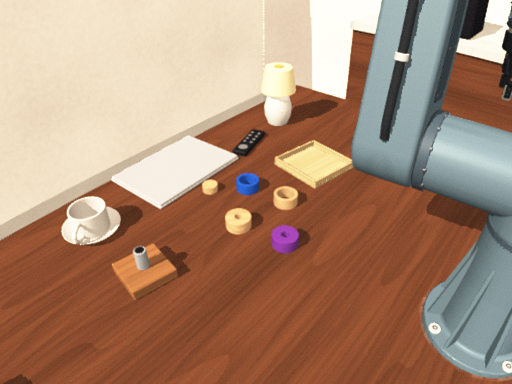

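The top picture shows the narrow collar at (228,192), the wide at (284,204), the stand at (137,174) with its tube top at (132,172), and the tray at (359,189). The blue and purple rings and the small disc at (252,133) are distractors. The side view agrees.

```bash
python3 - <<'E'
from h import *
c=dict(np.load("/tmp/top.npz"));s=dict(np.load("/tmp/side.npz"))
P=cloud(c)
def near(p,uv,r):
    v,u=np.mgrid[:384,:512];return (np.hypot(u-uv[0],v-uv[1])<r)
for n,uv,r,z0,z1 in(("narrow",(228,192),20,.024,.036),("wide",(284,204),20,.024,.036),("block",(137,174),32,.018,.034),("tube",(132,172),12,.06,.08),("trayrim",(359,189),60,.015,.03)):
    m=near(P,uv,r)&(P[...,2]>z0)&(P[...,2]<z1)
    q=P[m]; 
    ct=max(cv2.findContours(m.astype(np.uint8),cv2.RETR_EXTERNAL,cv2.CHAIN_APPROX_NONE)[0],key=cv2.contourArea)
    rr=cv2.minAreaRect(ct); ec=cv2.minEnclosingCircle(ct)
    zt={"narrow":.03,"wide":.03,"block":.025,"tube":.07,"trayrim":.022}[n]
    w=world(c,cv2.boxPoints(rr),zt)
    print(n,m.sum(),"z",np.median(q[:,2]).round(4),"rect",rr,"centre",world(c,rr[0],zt).round(4),"circ",world(c,ec[0],zt).round(4),ec[1], "box",w[:,:2].round(3).tolist())
# colour masks
hsv=cv2.cvtColor(c["color"],cv2.COLOR_RGB2HSV)
for uv in((228,183),(284,194),(120,190),(132,172),(359,189),(250,220)):print(uv,hsv[uv[1],uv[0]])
for n,uv in(("narrow",(228,192)),("wide",(284,204))):
    m=(near(P,uv,20)&(hsv[...,2]>150)).astype(np.uint8)
    ct=max(cv2.findContours(m,cv2.RETR_EXTERNAL,cv2.CHAIN_APPROX_NONE)[0],key=cv2.contourArea)
    e=cv2.fitEllipse(ct);print(n,e,world(c,e[0],.03).round(4))
im=cv2.resize(c["color"][140:240,90:420],None,fx=2.4,fy=2.4,interpolation=cv2.INTER_CUBIC);cv2.imwrite("pics/crop.png",im[...,::-1])
E
```

```text
narrow 359 z 0.0279 rect ((228.0, 191.5), (23.0, 22.0), 90.0) centre [[0.5423 0.067  0.03  ]] circ [[0.5421 0.0677 0.03  ]] 11.649264335632324 box [[0.572, 0.095], [0.572, 0.039], [0.513, 0.039], [0.513, 0.095]]
wide 178 z 0.0278 rect ((283.0, 204.0), (22.0, 22.0), 90.0) centre [[ 0.5104 -0.0727  0.03  ]] circ [[ 0.5109 -0.0724  0.03  ]] 11.664162635803223 box [[0.538, -0.045], [0.538, -0.101], [0.482, -0.1], [0.482, -0.045]]
block 1310 z 0.0225 rect ((135.9701690673828, 173.66114807128906), (39.07635498046875, 38.748600006103516), 10.491477966308594) centre [[0.5886 0.3025 0.025 ]] circ [[0.5877 0.3024 0.025 ]] 26.627153396606445 box [[0.549, 0.359], [0.647, 0.343], [0.629, 0.245], [0.531, 0.262]]
tube 88 z 0.067 rect ((132.0, 171.5), (9.0, 10.0), 90.0) centre [[0.5884 0.3009 0.07  ]] circ [[0.5884 0.3016 0.07  ]] 5.323636054992676 box [[0.6, 0.313], [0.6, 0.289], [0.577, 0.288], [0.577, 0.313]]
trayrim 510 z 0.0195 rect ((357.9040222167969, 188.52798461914062), (64.2198715209961, 62.073246002197266), 10.304845809936523) centre [[ 0.5503 -0.2639  0.022 ]] circ [[ 0.5504 -0.2642  0.022 ]] 44.0029411315918 box [[0.487, -0.169], [0.644, -0.199], [0.614, -0.359], [0.458, -0.328]]
(228, 183) [ 18 111 243]
(284, 194) [ 16 119 236]
(120, 190) [ 12 149 166]
(132, 172) [ 9 72 81]
(359, 189) [ 23  91 245]
(250, 220) [ 10 148 152]
narrow ((224.9632110595703, 191.87655639648438), (28.071369171142578, 30.881927490234375), 56.88329315185547) [[0.5414 0.0747 0.03  ]]
wide ((281.2735900878906, 204.81201171875), (23.799968719482422, 31.335351943969727), 52.16854476928711) [[ 0.5083 -0.0683  0.03  ]]
```

View pics/crop.png

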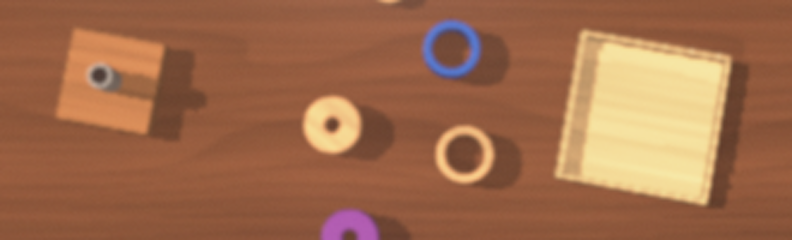

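```bash
cat >> h.py <<'E'
from scipy.spatial.transform import Rotation as R
def go(*targets):
    o=readout.get_obs();w,x,y,z=o["eef_rot"];M=R.from_quat([x,y,z,w]).as_matrix()
    print("t",round(o["time_s"],2),"pos",o["eef_pos"].round(4),"open",round(o["opening"],3),"gf",round(o["grasp_force"],1))
    for t in targets:print(t,(1e3*M.T@(np.array(t)-o["eef_pos"])).round(1))
E
python3 -c "
from h import *
go((.510,-.073,.15),(.510,-.073,.026))"
```

```text
t 0.1 pos [ 0.1588 -0.5522  0.2495] open 1.003 gf 0.0
(0.51, -0.073, 0.15) [ 469.9 -363.4  100.2]
(0.51, -0.073, 0.026) [ 469.8 -363.2  224.2]
```

>>> {"name": "play_rows", "arguments": {
  "xyz": [
    [24,-18,0],
    [71,-54,0],
    [118,-91,0],
    [165,-127,0],
    [212,-164,10],
    [259,-200,20],
    [306,-236,40],
    [353,-273,60],
    [400,-309,80],
    [447,-345,95]
  ],
  "rot": [
    [0,0,0],
    [0,0,0],
    [0,0,0],
    [0,0,0],
    [0,0,0],
    [0,0,0],
    [0,0,0],
    [0,0,0],
    [0,0,0],
    [0,0,0]
  ],
  "grip": [1,1,1,1,1,1,1,1,1,1]
}}

```text
time_s: 1.35
eef_pos: [0.4936, -0.0957, 0.1543]
eef_rot: [-0.0, 0.99, 0.139, -0.0]
wrist_force: [0.2, -1.7, -0.4]
opening: 1.003
grasp_force: 0.0
```

```bash
python3 -c "
from h import *
go((.510,-.073,.15),(.510,-.073,.026))"
```

```text
t 1.35 pos [ 0.4936 -0.0957  0.1543] open 1.003 gf 0.0
(0.51, -0.073, 0.15) [ 22.  -17.3   4.3]
(0.51, -0.073, 0.026) [ 22.1 -17.2 128.3]
```

>>> {"name": "play_rows", "arguments": {
  "xyz": [
    [12,-9,5],
    [22,-17,30],
    [22,-17,60],
    [22,-17,85],
    [22,-17,105],
    [22,-17,118],
    [22,-17,128],
    [22,-17,128],
    [22,-17,128],
    [22,-17,128]
  ],
  "rot": [
    [0,0,0],
    [0,0,0],
    [0,0,0],
    [0,0,0],
    [0,0,0],
    [0,0,0],
    [0,0,0],
    [0,0,0],
    [0,0,0],
    [0,0,0]
  ],
  "grip": [1,1,1,1,1,1,1,1,0.5,0.4]
}}

```text
time_s: 2.6
eef_pos: [0.5103, -0.0754, 0.0288]
eef_rot: [0.0, 0.99, 0.14, 0.0]
wrist_force: [-3.1, 0.5, 6.5]
opening: 0.679
grasp_force: 62.7
```

>>> {"name": "play_rows", "arguments": {
  "xyz": [
    [0,0,0],
    [0,0,0],
    [0,0,0],
    [0,0,-10],
    [0,0,-30],
    [0,0,-60],
    [0,0,-90],
    [0,0,-115],
    [0,0,-125],
    [0,0,-125]
  ],
  "rot": [
    [0,0,0],
    [0,0,0],
    [0,0,0],
    [0,0,0],
    [0,0,0],
    [0,0,0],
    [0,0,0],
    [0,0,0],
    [0,0,0],
    [0,0,0]
  ],
  "grip": [0.4,0.4,0.4,0.4,0.4,0.4,0.4,0.4,0.4,0.4]
}}

```text
time_s: 3.85
eef_pos: [0.51, -0.0753, 0.1529]
eef_rot: [0.0, 0.99, 0.139, 0.001]
wrist_force: [-0.0, -1.1, 0.3]
opening: 0.683
grasp_force: 64.1
```

```bash
python3 -c "
from h import *
go((.5885,.302,.15),(.5885,.302,.060))
save(vision.camera('side'),'side1')"
```

```text
t 3.85 pos [ 0.51   -0.0753  0.1529] open 0.683 gf 64.1
(0.5885, 0.302, 0.15) [ 179.7 -341.     2.8]
(0.5885, 0.302, 0.06) [ 179.6 -341.1   92.8]
```

View pics/side1.png

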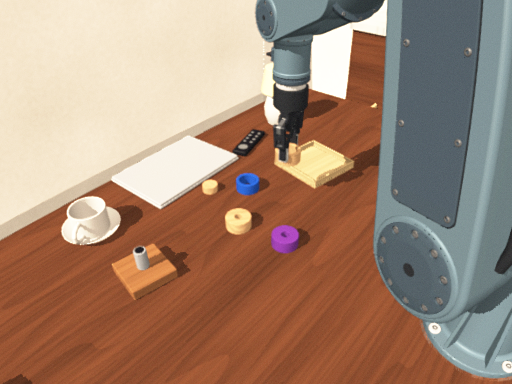

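The wide collar hangs level in the fingers at (288,153). Carrying it over the tube.

>>> {"name": "play_rows", "arguments": {
  "xyz": [
    [9,-17,0],
    [27,-52,0],
    [50,-95,0],
    [75,-142,0],
    [100,-190,0],
    [125,-237,0],
    [148,-280,0],
    [166,-315,0],
    [177,-335,0],
    [180,-341,0]
  ],
  "rot": [
    [0,0,0],
    [0,0,0],
    [0,0,0],
    [0,0,0],
    [0,0,0],
    [0,0,0],
    [0,0,0],
    [0,0,0],
    [0,0,0],
    [0,0,0]
  ],
  "grip": [0.4,0.4,0.4,0.4,0.4,0.4,0.4,0.4,0.4,0.4]
}}

```text
time_s: 5.15
eef_pos: [0.5875, 0.3033, 0.1503]
eef_rot: [0.0, 0.99, 0.14, -0.001]
wrist_force: [0.4, -0.3, -0.8]
opening: 0.684
grasp_force: 64.1
```

```bash
python3 - <<'E'
from h import *
go((.5885,.302,.15),(.5885,.302,.054))
c=vision.camera('side');s=dict(np.load("/tmp/side.npz"))
# tube in side view before; collar now
a=s["color"][200:310,80:220];b=c["color"][140:310,60:240]
im=cv2.resize(b,None,fx=3.4,fy=3.4,interpolation=cv2.INTER_CUBIC);cv2.imwrite("pics/s2.png",im[...,::-1])
P=cloud(c);h=cv2.cvtColor(c["color"],cv2.COLOR_RGB2HSV)
m=(P[...,2]>.11)&(P[...,2]<.165)&(abs(P[...,0]-.5885)<.06)&(abs(P[...,1]-.302)<.06)&(h[...,0]>8)&(h[...,0]<25)&(h[...,1]>70)&(h[...,2]>120)
q=P[m];print(len(q),q.min(0),q.max(0))
x=np.linalg.lstsq(np.c_[2*q[:,:2],np.ones(len(q))],(q[:,:2]**2).sum(1),rcond=None)[0];print("axis",x[:2],np.sqrt(x[2]+x[0]**2+x[1]**2))
E
```

```text
t 5.15 pos [0.5875 0.3033 0.1503] open 0.684 gf 64.1
(0.5885, 0.302, 0.15) [0.6 1.5 0.3]
(0.5885, 0.302, 0.054) [ 0.9  1.5 96.3]
694 [0.55598358 0.26270205 0.1213106 ] [0.61616736 0.34098967 0.15396095]
axis [0.58448827 0.30485175] 0.026393516115232944
```

View pics/s2.png

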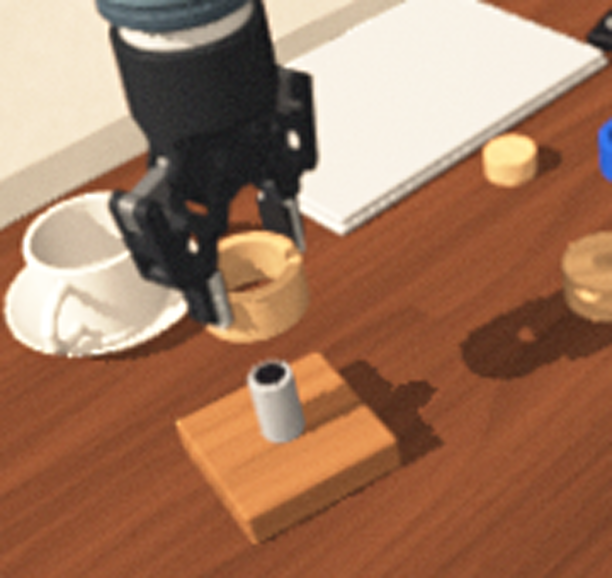

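The collar hangs level above the tube, about 3 mm off in x. Correcting that and lowering.

>>> {"name": "play_rows", "arguments": {
  "xyz": [
    [2,2,5],
    [2,2,20],
    [2,2,35],
    [2,2,50],
    [2,2,63],
    [2,2,75],
    [2,2,85],
    [2,2,91],
    [2,2,95],
    [2,2,95]
  ],
  "rot": [
    [0,0,0],
    [0,0,0],
    [0,0,0],
    [0,0,0],
    [0,0,0],
    [0,0,0],
    [0,0,0],
    [0,0,0],
    [0,0,0],
    [0,0,0]
  ],
  "grip": [0.4,0.4,0.4,0.4,0.4,0.4,0.4,0.4,0.4,0.4]
}}

```text
time_s: 6.45
eef_pos: [0.5909, 0.3009, 0.0572]
eef_rot: [0.0, 0.99, 0.139, -0.0]
wrist_force: [1.0, -0.7, -0.2]
opening: 0.683
grasp_force: 64.1
```

```bash
python3 - <<'E'
from h import *
go((.5885,.302,.15))
print(readout.get_obs()["wrist_force"])
c=vision.camera('side')
b=c["color"][180:320,80:220]
im=cv2.resize(b,None,fx=4,fy=4,interpolation=cv2.INTER_CUBIC);cv2.imwrite("pics/s3.png",im[...,::-1])
E
```

```text
t 6.45 pos [0.5909 0.3009 0.0572] open 0.683 gf 64.1
(0.5885, 0.302, 0.15) [ -2.   -1.7 -92.8]
[ 0.97494825 -0.69006846 -0.2123961 ]
```

View pics/s3.png

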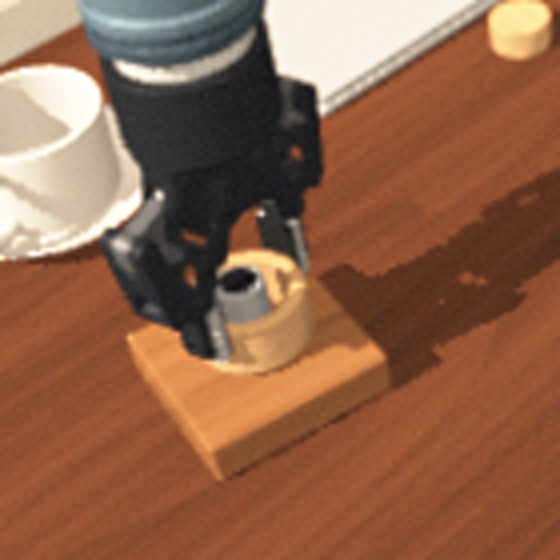

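The collar is around the tube, at about (262,300) in the crop with the tube top at (240,290), so it looks off-centre. I'll measure both in this view before releasing.

```bash
python3 - <<'E'
from h import *
from scipy.optimize import least_squares
c=vision.camera('side');s=dict(np.load("/tmp/side.npz"));h=cv2.cvtColor(c["color"],cv2.COLOR_RGB2HSV)
def fit(q,r):
    f=least_squares(lambda p:np.hypot(q[:,0]-p[0],q[:,1]-p[1])-r,[.5885,.302],loss="soft_l1",f_scale=.001);return f.x.round(4),len(q)
P=cloud(s);d=np.hypot(P[...,0]-.5885,P[...,1]-.302)
print("tube",fit(P[(P[...,2]>.032)&(P[...,2]<.062)&(d<.025)],.013))
top=P[(P[...,2]>.066)&(P[...,2]<.074)&(d<.025)];print("plug",np.median(top,0).round(4))
P=cloud(c);d=np.hypot(P[...,0]-.5885,P[...,1]-.302)
m=(P[...,2]>.032)&(P[...,2]<.053)&(d<.05)&(d>.022)&(h[...,1]>90)&(h[...,2]>120)
m&=((P[...,0]-.5885)*.52+(P[...,1]-.302)*-.62<-.010) # facing camera
print("collar",fit(P[m],.03),P[m].min(0).round(3),P[m].max(0).round(3))
print("t", fit(P[(P[...,2]>.032)&(P[...,2]<.075)&(d<.02)],.013))
E
```

```text
tube (array([0.5891, 0.3055]), 137)
plug [0.5859 0.3068 0.0702]
collar (array([0.5919, 0.3014]), 136) [0.56  0.296 0.032] [0.583 0.342 0.053]
t (array([0.5894, 0.3058]), 162)
```

>>> {"name": "play_rows", "arguments": {
  "xyz": [
    [-1,-2,0],
    [-2,-4,1],
    [-2,-4,2],
    [-2,-4,2],
    [-2,-4,2],
    [-2,-4,2],
    [-2,-4,2],
    [-2,-4,2],
    [-2,-4,-10],
    [-2,-4,-30]
  ],
  "rot": [
    [0,0,0],
    [0,0,0],
    [0,0,0],
    [0,0,0],
    [0,0,0],
    [0,0,0],
    [0,0,0],
    [0,0,0],
    [0,0,0],
    [0,0,0]
  ],
  "grip": [0.4,0.4,0.4,0.4,0.8,1,1,1,1,1]
}}

```text
time_s: 7.8
eef_pos: [0.5875, 0.304, 0.0879]
eef_rot: [0.0, 0.99, 0.139, -0.001]
wrist_force: [-0.1, 0.0, -0.5]
opening: 1.002
grasp_force: 0.0
```

```bash
python3 - <<'E'
from h import *
go((.5415,.067,.15),(.5415,.067,.026))
E
```

```text
t 7.8 pos [0.5875 0.304  0.0879] open 1.002 gf 0.0
(0.5415, 0.067, 0.15) [-109.8  215.1  -62. ]
(0.5415, 0.067, 0.026) [-109.6  215.1   62. ]
```

>>> {"name": "play_rows", "arguments": {
  "xyz": [
    [0,0,-30],
    [0,0,-60],
    [-8,16,-72],
    [-25,50,-72],
    [-45,90,-72],
    [-65,130,-72],
    [-85,168,-72],
    [-100,197,-70],
    [-109,214,-60],
    [-110,215,-40]
  ],
  "rot": [
    [0,0,0],
    [0,0,0],
    [0,0,0],
    [0,0,0],
    [0,0,0],
    [0,0,0],
    [0,0,0],
    [0,0,0],
    [0,0,0],
    [0,0,0]
  ],
  "grip": [1,1,1,1,1,1,1,1,1,1]
}}

```text
time_s: 9.05
eef_pos: [0.5416, 0.0655, 0.1274]
eef_rot: [0.0, 0.99, 0.138, 0.001]
wrist_force: [0.1, 0.4, -0.0]
opening: 0.998
grasp_force: 0.0
```

```bash
python3 - <<'E'
from h import *
go((.5415,.067,.026))
c=vision.camera('side')
b=c["color"][180:320,80:320]
im=cv2.resize(b,None,fx=3.3,fy=3.3,interpolation=cv2.INTER_CUBIC);cv2.imwrite("pics/s4.png",im[...,::-1])
E
```

```text
t 9.05 pos [0.5416 0.0655 0.1274] open 0.998 gf 0.0
(0.5415, 0.067, 0.026) [ 1.000e-01 -1.600e+00  1.014e+02]
```

View pics/s4.png

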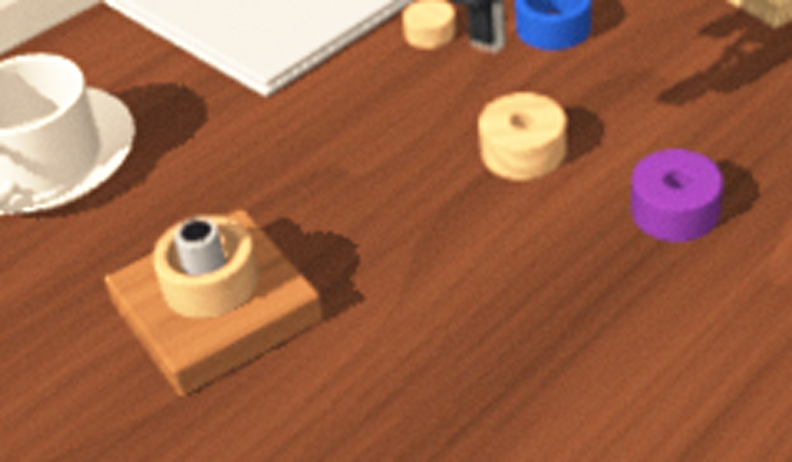

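The wide collar lies flat around the tube at (206,265) in the crop. The narrow one is undisturbed at (522,135).

>>> {"name": "play_rows", "arguments": {
  "xyz": [
    [0,-1,10],
    [0,-1,30],
    [0,-1,55],
    [0,-1,75],
    [0,-1,90],
    [0,-1,101],
    [0,-1,101],
    [0,-1,101],
    [0,-1,101],
    [0,-1,101]
  ],
  "rot": [
    [0,0,0],
    [0,0,0],
    [0,0,0],
    [0,0,0],
    [0,0,0],
    [0,0,0],
    [0,0,0],
    [0,0,0],
    [0,0,0],
    [0,0,0]
  ],
  "grip": [1,1,1,1,1,1,1,0.5,0.4,0.4]
}}

```text
time_s: 10.35
eef_pos: [0.5424, 0.068, 0.0277]
eef_rot: [0.0, 0.99, 0.139, 0.001]
wrist_force: [-0.9, -0.2, 6.2]
opening: 0.673
grasp_force: 64.3
```

>>> {"name": "play_rows", "arguments": {
  "xyz": [
    [0,0,0],
    [0,0,0],
    [0,0,-10],
    [0,0,-30],
    [0,0,-60],
    [0,0,-90],
    [0,0,-115],
    [0,0,-125],
    [0,0,-125],
    [0,0,-125]
  ],
  "rot": [
    [0,0,0],
    [0,0,0],
    [0,0,0],
    [0,0,0],
    [0,0,0],
    [0,0,0],
    [0,0,0],
    [0,0,0],
    [0,0,0],
    [0,0,0]
  ],
  "grip": [0.4,0.4,0.4,0.4,0.4,0.4,0.4,0.4,0.4,0.4]
}}

```text
time_s: 11.6
eef_pos: [0.5405, 0.0681, 0.1502]
eef_rot: [-0.0, 0.99, 0.139, -0.001]
wrist_force: [-0.5, 0.3, -0.7]
opening: 0.674
grasp_force: 63.9
```

```bash
python3 - <<'E'
from h import *
go((.550,-.264,.15),(.550,-.264,.035))
E
```

```text
t 11.6 pos [0.5405 0.0681 0.1502] open 0.674 gf 63.9
(0.55, -0.264, 0.15) [-8.250e+01  3.219e+02  1.000e-01]
(0.55, -0.264, 0.035) [-82.3 321.9 115.1]
```

>>> {"name": "play_rows", "arguments": {
  "xyz": [
    [-4,16,0],
    [-13,50,0],
    [-24,92,0],
    [-35,137,0],
    [-46,180,0],
    [-57,222,0],
    [-68,264,0],
    [-76,298,0],
    [-81,317,0],
    [-82,322,0]
  ],
  "rot": [
    [0,0,0],
    [0,0,0],
    [0,0,0],
    [0,0,0],
    [0,0,0],
    [0,0,0],
    [0,0,0],
    [0,0,0],
    [0,0,0],
    [0,0,0]
  ],
  "grip": [0.4,0.4,0.4,0.4,0.4,0.4,0.4,0.4,0.4,0.4]
}}

```text
time_s: 12.85
eef_pos: [0.5508, -0.2651, 0.1507]
eef_rot: [-0.0, 0.99, 0.139, -0.0]
wrist_force: [-0.4, 0.9, -0.0]
opening: 0.671
grasp_force: 64.0
```

>>> {"name": "play_rows", "arguments": {
  "xyz": [
    [0,0,10],
    [0,0,30],
    [0,0,50],
    [0,0,70],
    [0,0,88],
    [0,0,100],
    [0,0,108],
    [0,0,113],
    [0,0,115],
    [0,0,115]
  ],
  "rot": [
    [0,0,0],
    [0,0,0],
    [0,0,0],
    [0,0,0],
    [0,0,0],
    [0,0,0],
    [0,0,0],
    [0,0,0],
    [0,0,0],
    [0,0,0]
  ],
  "grip": [0.4,0.4,0.4,0.4,0.4,0.4,0.4,0.4,0.4,0.4]
}}

```text
time_s: 14.1
eef_pos: [0.5516, -0.2642, 0.0366]
eef_rot: [0.0, 0.99, 0.139, 0.0]
wrist_force: [-0.5, 1.1, 0.3]
opening: 0.674
grasp_force: 64.0
```

```bash
python3 - <<'E'
from h import *
go((.550,-.264,.033))
c=vision.camera('side')
b=c["color"][100:220,240:400]
im=cv2.resize(b,None,fx=4,fy=4,interpolation=cv2.INTER_CUBIC);cv2.imwrite("pics/s5.png",im[...,::-1])
E
```

```text
t 14.1 pos [ 0.5516 -0.2642  0.0366] open 0.674 gf 64.0
(0.55, -0.264, 0.033) [-1.5 -0.6  3.6]
```

View pics/s5.png

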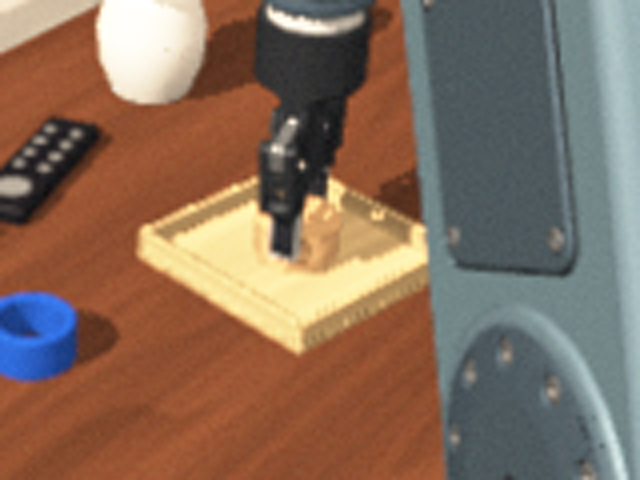

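The narrow collar sits in the middle of the tray at (295,240) in the crop, a few mm above the floor. Lower 3 mm, release and rise.

>>> {"name": "play_rows", "arguments": {
  "xyz": [
    [0,0,2],
    [0,0,3],
    [0,0,3],
    [0,0,3],
    [0,0,3],
    [0,0,3],
    [0,0,3],
    [0,0,-10],
    [0,0,-40],
    [0,0,-80]
  ],
  "rot": [
    [0,0,0],
    [0,0,0],
    [0,0,0],
    [0,0,0],
    [0,0,0],
    [0,0,0],
    [0,0,0],
    [0,0,0],
    [0,0,0],
    [0,0,0]
  ],
  "grip": [0.4,0.4,0.4,0.8,1,1,1,1,1,1]
}}

```text
time_s: 15.4
eef_pos: [0.5509, -0.2636, 0.1171]
eef_rot: [-0.001, 0.99, 0.139, -0.001]
wrist_force: [0.1, -0.0, 0.3]
opening: 1.001
grasp_force: 0.0
```

>>> {"name": "play_rows", "arguments": {
  "xyz": [
    [0,0,-30],
    [0,0,-70],
    [-20,10,-100],
    [-60,40,-100],
    [-100,70,-100],
    [-140,100,-100],
    [-180,130,-100],
    [-190,140,-100],
    [-190,140,-100],
    [-190,140,-100]
  ],
  "rot": [
    [0,0,0],
    [0,0,0],
    [0,0,0],
    [0,0,0],
    [0,0,0],
    [0,0,0],
    [0,0,0],
    [0,0,0],
    [0,0,0],
    [0,0,0]
  ],
  "grip": [1,1,1,1,1,1,1,1,1,1]
}}

```text
time_s: 16.65
eef_pos: [0.4083, -0.4499, 0.2165]
eef_rot: [-0.0, 0.99, 0.14, 0.0]
wrist_force: [-0.3, 0.2, 0.2]
opening: 1.005
grasp_force: 0.0
```

```bash
python3 - <<'E'
from h import *
go()
c=vision.camera('top');save(c,'top9')
E
```

```text
t 16.65 pos [ 0.4083 -0.4499  0.2165] open 1.005 gf 0.0
```

View pics/top9.png

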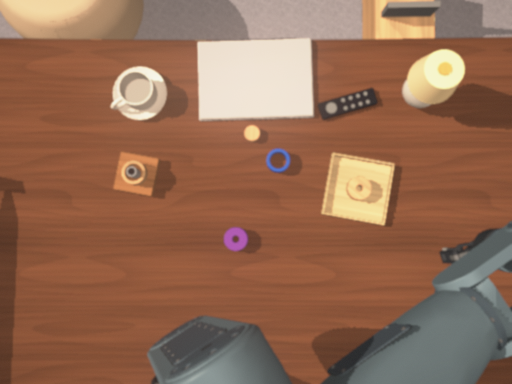

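The narrow collar lies centred in the tray at (359,188). The wide one rings the tube at (133,172), and the arm is clear of everything.

```bash
python3 -c "
from bench import ctrl
print(ctrl.hand_in())"
```

```text
the job is handed in; nothing more can be done
None
```

The job is handed in: the last pictures show the wide collar flat on the block around the tube and the narrow collar flat in the middle of the tray, both released, after about 17 s of the 51 s allowed; no verdict was returned.

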